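# Pin back the sprung tension wheel of a corn mill

### The arm

A 6-joint arm with a two-finger parallel gripper is mounted at the origin on the work surface. World frame = base frame: x ahead of the robot, y to its left, z up, the work surface at z = 0. Lengths are in m, angles in rad, forces in N, time in s.
With the tool pointing down it reaches from about 0.325 to 0.775 m from the base axis. Payload 5.5 kg.
Tool frame: the origin (TCP) lies between the finger pads; the fingertips stand 8 mm ahead of it and the grasp point (between the pads) lies 11 mm behind it (tcp_to_tips is the distance from the TCP to the fingertips, in m); z points along the fingers, y is the direction in which the jaws open and shut (so a half turn about z gives the same grasp; the last joint's range is limited). The gripper opens to 88 mm and grips with 3 to 60 N. Pads are 20 mm wide; open, the fingers measure 115 mm over their backs; the gripper's body (75 mm by 178 mm) begins 61 mm behind the grasp point.
Start: joints at [-1.337, 0.091, 1.231, -0, 1.82, -0.057], TCP at [0.172, -0.575, 0.231] pointing down, gripper open.
Joint ranges: [-2.87, 2.87], [-0.86, 2.18], [0.17, 2.46], [-1.51, 4.65], [0.06, 2.69], [-2.65, 2.65]. Speed limits (rad/s): [2.57, 2.57, 3.01, 3.14, 3.14, 3.14].

### API

Orientations are given as a unit quaternion [w, x, y, z].
In Python, from bench import * gives the robot as it stands. Calls block until the motion is done:
- move_to(position, orientation): joint-space move of the TCP to a pose.
- move_l(position, speed=0.15, orientation=None): straight line of the TCP; orientation=None keeps the orientation; speed is the mean speed in m/s.
- movej(angles): joint-space move.
- gripper_open() and close(): open the fingers fully, or close them until they stop; the grip force is fixed at half the most.
- hold(seconds).
- inverse_kinematics(position, orientation): joint angles nearest the present ones, or None.
- state(): the state.
- get_image(name): name is "scene" or "top"; returns a dict with "frame" (420x560x3 uint8, blue, green, red), "depth" (420x560 float32, m along the optical axis (not along the pixel's ray), 0 where there is no reading), "camera_matrix" (3x3 intrinsics, pixels), "view" (4x4, takes a point from world to camera coordinates). Camera axes: x right, y up, looking along -z (the intrinsics and any distortion apply to the point x, -y, -z); pixel columns grow to the right and rows downward; lengths in m; the calibration is good to about 2 mm. A picture is of the moment at which its call begins.
A pose or a line that the arm cannot do raises IKError and nothing moves.
- job_done(): hands the job in, once; it reports no verdict.
The state is a dict: "time": time; "joint_pos": joint angles; "dq": joint speeds; "joint_torque": joint torques, N m; "ee_pos": TCP position; "ee_rot": TCP orientation; "ft_force": force on the tool from outside, world axes, zero at the start; "moment": the same for the moment, N m; "finger_gap": finger opening in m.
Only numpy, scipy, OpenCV 4.12 (cv2) and the standard library are available. Lean on these libraries where they do the work, as an engineer would, in place of code of your own. Each camera call takes 0.05 s, during which the arm holds its last target.

### The job

The belt is off the corn mill, and its tension wheel must be pinned back so that a new belt can go on. Take the red-handled locking pin from the wooden tool block, drop it through the eye of the tension arm, and use it to draw the arm back against its spring, feeling with the pin's tip for the hole in the lock plate underneath; when it finds the hole press it fully home, so that its collar rests on the eye, and let go. Slide and press with light hand force so that the pin does not gouge the plate, and leave the mug, the dish and the funnel standing where they are.

Things in the scene. Friction and masses are not known exactly. Their poses are not given: they have to be found in the camera images.
- mill: Corn mill, fixed: white base 300 (x) x 460 (y) mm, steel deck 120 mm above the table; origin amid its underside, z up, x away from its front (green switch), y to its left. On the deck a stone drum, radius 92 mm, at x +50, y +135 mm, with its hopper 360 mm above the table; motor pulley at x +95, y -165 mm. All else on the deck is at most 40 mm tall.
- tensioner_pivot (a point): Point on the deck surface on the vertical axis about which the tension arm swings; in the mill's frame at x -45, y -165, z +120 mm, its axes parallel to the mill's.
- lock_plate: Dark steel lock plate, fixed on the deck round the pivot (origin there; axes as the mill's), 16 mm thick. Its one hole, 12.5 mm wide, right through, is 85 mm from the pivot and comes under the eye at some arm angle from 0.55 to 0.95 rad: clamped differently on each mill, the hole is not measured and this pose does not tell it. Under the rest of the eye's path the plate is flat.
- tension_arm (a joint): Angle of the yellow tension arm, rad, 0 to 1.25. At 0 the spring holds it on its stop, pointing 50 degrees left of the mill's +x (from +x towards +y). Grows as the arm is drawn back, anticlockwise seen from above, taking its black tension wheel towards the mill's front. The spring pulls 2.5 N at the eye at rest, 6 N at 1.25 rad, and the arm returns if not held.
- tensioner_eye (a point): Middle of the upper mouth of the arm's eye, 85 mm from the pivot, 159 mm above the table (39 mm above the deck). The eye is an upright round hole, 13 mm wide, through a yellow block 30 x 30 x 20 mm tall whose underside is 3 mm above the lock plate. x points along the arm away from the pivot, z up.
- lock_pin: Locking pin, 70 g, upright. Origin at its lower tip, z up. Steel shank 10 mm thick, 36.5 mm long, lowest 3 mm tapered to 5 mm; collar 24 mm wide, 4 mm thick; red round handle 22 mm thick, from 40.5 to 84.5 mm above the tip. In the eye on the flat plate the tip is 136 mm above the table; home (collar on the eye) 122.5 mm. It rubs in the eye: it takes some 10 N down to sink into the hole and go home.
- tool_block: Pale wooden block, fixed, 130 (x) x 60 (y) x 55 mm tall; origin amid its underside, z up. The pin stands in a 12.5 mm hole at x -42, y 0 mm, collar on the block's top, shank 36.5 mm deep. Small punches and a hex key stand at x +18 to +48 mm, up to 75 mm above the table.
- mug: Blue enamelled mug, 80 mm wide, 85 mm tall, origin in the middle of its underside; to be left alone.
- salsa_dish: Clay salsa dish, 110 mm wide, 45 mm tall, origin in the middle of its underside; to be left alone.
- funnel: Yellow plastic funnel standing on its wide mouth, 104 mm wide, 110 mm tall, origin in the middle of its underside; to be left alone.
There are look-alikes about, which are no part of the job. Leave any turquoise look-alike of the lock_pin alone.

How it is judged:
On the way, in this order (a step that is already met when the one before it is completed fails the run):
1. the pin stands in the eye of the tension arm (horizontal distance between lock_pin and tensioner_eye below 0.006 m and z of lock_pin in the frame of mill below 0.146 m), for 0.1 s.
2. the arm is drawn back with the pin in its eye (all of step 1 and value of joint tension_arm above 0.35 rad), for 0.1 s.
At the end, for the whole second after the job is handed in: The let-go pin alone holds the arm back (over 0.45 rad): it is at rest in the eye (within 6 mm of its axis, within 0.15 rad of upright) and fully home in the lock plate (tip at most 5.5 mm above the deck, so the collar is within 3 mm of the eye) (horizontal distance between lock_pin and tensioner_eye below 0.006 m and z of lock_pin in the frame of mill between 0.115 and 0.1255 m and value of joint tension_arm above 0.45 rad and angle between lock_pin's own z axis and vertical below 0.15 rad and linear speed of lock_pin below 0.02 m/s); the robot touches nothing.
It fails at once if the pin gouges the lock plate (pressed on it with over 60 N) (contact force between lock_pin and lock_plate above 60 N).
It fails at once if the mug, the dish or the funnel is moved more than 30 mm (distance of any of mug, salsa_dish, funnel from where it was at the start of the episode above 0.03 m).
It also fails if it takes over 54 s, if anything falls off the work surface, if the arm or the gripper's body presses on something with over 40 N, if the wrist force passes 120 N, or if a joint passes its speed limit or range.

## Working session

There is one attempt and no reset: what is moved stays moved. The work goes in short steps, each a Python script; the robot and the scene stay as the last script left them, time stands still between calls to the robot, and variables do not carry over. Pictures are saved under pics/ and viewed, and the job is handed in when it is done.

```bash
ls; mkdir -p pics; python3 - <<'E'
from bench import *
import numpy as np,cv2,pickle
d={}
for n in("scene","top"):
    im=get_image(n);d[n]=im;cv2.imwrite(f"pics/{n}0.png",im["frame"]);print(im["camera_matrix"],im["view"])
pickle.dump(d,open("im0.pkl","wb"))
s=state();print({k:s[k] for k in("time","ee_pos","ee_rot","ft_force","finger_gap")})
E
```

```text
pics
[[425.64283441   0.         271.72438624]
 [  0.         425.64283441 209.13822108]
 [  0.           0.           1.        ]] [[ 0.99115748  0.13168235 -0.01632826 -0.53203974]
 [-0.07020702  0.62485731  0.77757592 -0.05267654]
 [ 0.11259586 -0.76955383  0.62857702 -1.34459148]
 [ 0.          0.          0.          1.        ]]
[[489.37249857   0.         286.07747004]
 [  0.         489.37249857 213.682273  ]
 [  0.           0.           1.        ]] [[-0.00252726 -0.99993504 -0.01111429 -0.02038103]
 [ 0.98167795 -0.00459844  0.19049212 -0.56292886]
 [-0.19053085 -0.01042923  0.98162581 -1.62358092]
 [ 0.          0.          0.          1.        ]]
{'time': 0.1, 'ee_pos': array([ 0.171946  , -0.57458947,  0.22965897]), 'ee_rot': array([-8.25541544e-04,  9.89452532e-01,  1.44855082e-01, -1.02110008e-04]), 'ft_force': array([-0.58629614,  0.23986576,  0.78249938]), 'finger_gap': 0.08802619928241143}
```

View pics/scene0.png

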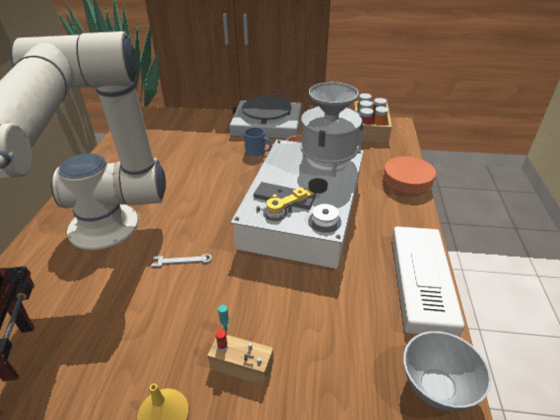

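View pics/top0.png

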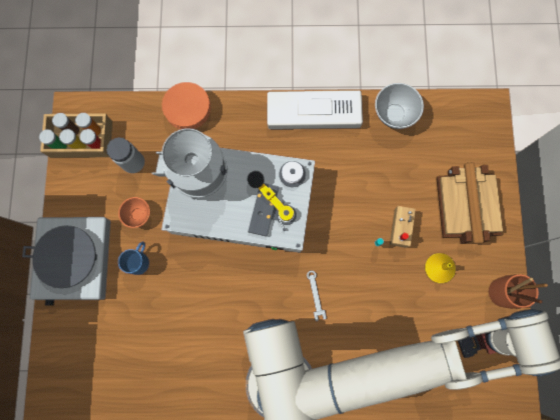

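```bash
python3 - <<'E'
import pickle,cv2,numpy as np
d=pickle.load(open("im0.pkl","rb"))
def crop(n,x,y,w,h,s,o):
    cv2.imwrite(o,cv2.resize(d[n]["frame"][y:y+h,x:x+w],None,fx=s,fy=s,interpolation=cv2.INTER_CUBIC))
crop("top",360,190,100,75,8,"pics/t_block.png")
crop("top",155,130,170,125,4.7,"pics/t_mill.png")
crop("scene",190,295,100,75,8,"pics/s_block.png")
crop("scene",225,130,145,108,5.5,"pics/s_mill.png")
E
cat > h.py <<'E'
import numpy as np
def ray(im,u,v):
    K=im["camera_matrix"];V=im["view"]
    c=np.array([(u-K[0,2])/K[0,0],-(v-K[1,2])/K[1,1],-1.])
    R=V[:3,:3];return -R.T@V[:3,3],R.T@c
def atz(im,u,v,z):
    o,r=ray(im,u,v);return o+r*(z-o[2])/r[2]
def dep(im,u,v):
    o,r=ray(im,u,v);return o+r*im["depth"][int(round(v)),int(round(u))]
def proj(im,p):
    K=im["camera_matrix"];V=im["view"];q=V[:3,:3]@np.asarray(p)+V[:3,3]
    return np.array([K[0,2]+K[0,0]*q[0]/-q[2],K[1,2]-K[1,1]*q[1]/-q[2]])
E
```

```text
(no output)
```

View pics/t_block.png

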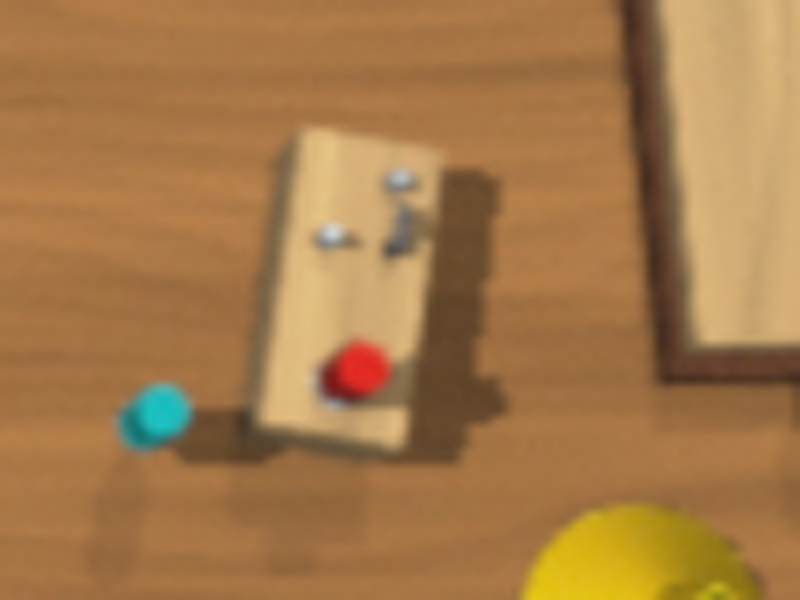

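View pics/t_mill.png

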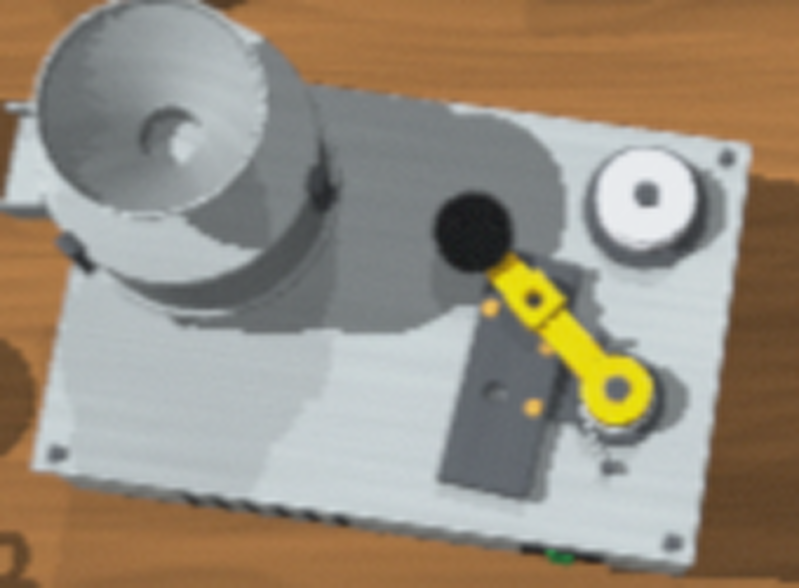

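View pics/s_block.png

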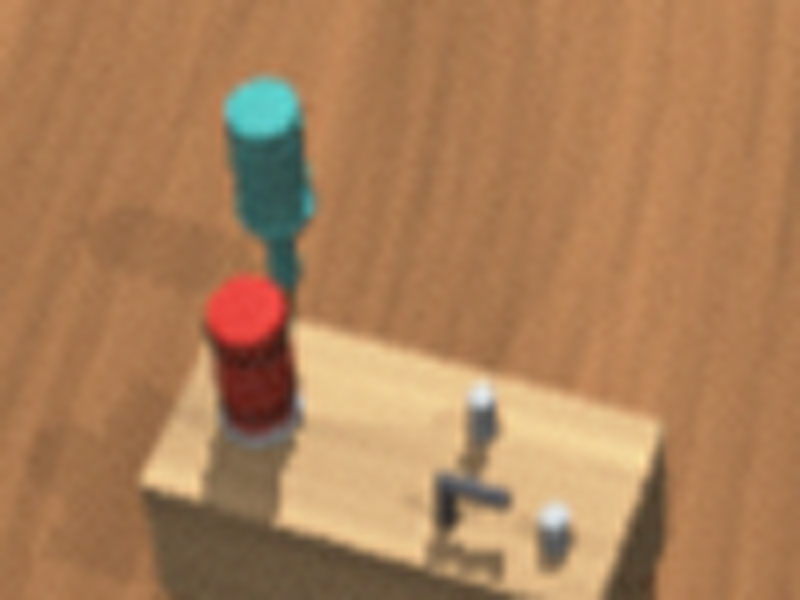

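View pics/s_mill.png

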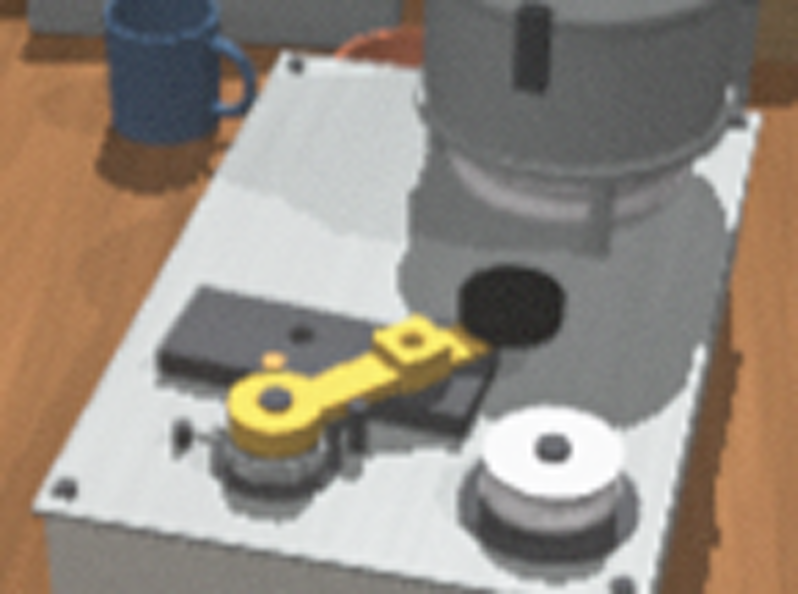

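```bash
python3 - <<'E'
import pickle,numpy as np
from h import *
d=pickle.load(open("im0.pkl","rb"));T=d["top"];S=d["scene"]
tb=lambda x,y:(x/8+360-.5+.06,y/8+190-.44); tm=lambda x,y:(x/4.7+155-.4,y/4.7+130-.4)
sb=lambda x,y:(x/8+190-.44,y/8+295-.44); sm=lambda x,y:(x/5.5+225-.4,y/5.5+130-.4)
p=lambda n,v:print(n,np.round(v,4))
p("pin T",atz(T,*tb(361,368),.103));p("pin S",atz(S,*sb(247,310),.103))
p("block corners",[atz(T,*tb(*c),.055) for c in((300,128),(443,150),(255,428),(405,448))])
A,B,C=[atz(T,*tm(*c),.12) for c in((750,145),(692,572),(32,468))]
p("mill T",(A,B,C)); print(np.linalg.norm(A-B),np.linalg.norm(B-C))
A2,B2,C2=[atz(S,*sm(*c),.12) for c in((640,600),(35,512),(282,55))]
p("mill S",(A2,B2,C2))
p("eye",(atz(T,*tm(535,298),.159),atz(S,*sm(413,341),.159)))
p("hub z",[dep(T,*tm(640,400)),dep(T,*tm(520,290)),dep(T,*tm(500,440)), dep(T,*tb(361,368)),dep(T,*tb(158,412)),dep(T,*tb(150,412))])
hz=dep(T,*tm(640,400))[2]
p("hub",(atz(T,*tm(617,388),hz),atz(S,*sm(275,400),hz)))
p("hole",(atz(T,*tm(495,391),.136),atz(S,*sm(302,335),.136)))
p("turq T",[atz(T,*tb(160,411),z) for z in(.0845,.1)]);p("turq S",[atz(S,*sb(263,107),z) for z in(.0845,.1)])
x=-(A-B);  # front edge B side
E
```

```text
pin T [ 0.4782 -0.4128  0.103 ]
pin S [ 0.4831 -0.4133  0.103 ]
block corners [[ 0.5892 -0.403   0.055 ]
 [ 0.5793 -0.4636  0.055 ]
 [ 0.4599 -0.3781  0.055 ]
 [ 0.4511 -0.4409  0.055 ]]
mill T [[ 0.7318 -0.118   0.12  ]
 [ 0.4256 -0.0739  0.12  ]
 [ 0.5002  0.386   0.12  ]]
0.3093183890302904 0.4658287775354522
mill S [[ 0.7342 -0.1054  0.12  ]
 [ 0.4365 -0.0752  0.12  ]
 [ 0.5023  0.3861  0.12  ]]
eye [[0.6109 0.0334 0.159 ]
 [0.6145 0.0348 0.159 ]]
hub z [[ 0.5412 -0.0386  0.1481]
 [ 0.6162  0.0437  0.1609]
 [ 0.5166  0.0586  0.1311]
 [ 0.4789 -0.4138  0.0985]
 [ 0.4631 -0.3325  0.0829]
 [ 0.4623 -0.328   0.089 ]]
hub [[ 0.5496 -0.0228  0.1481]
 [ 0.5484 -0.008   0.1481]]
hole [[0.5503 0.062  0.136 ]
 [0.5535 0.0646 0.136 ]]
turq T [[ 0.4633 -0.333   0.0845]
 [ 0.4612 -0.3302  0.1   ]]
turq S [[ 0.4677 -0.3332  0.0845]
 [ 0.4717 -0.3449  0.1   ]]
```

The red pin is at top (405,236) and scene (221,334). The only look-alike is the turquoise pin at top (380,241) and scene (223,308), which stands beside the block. The punches are at top (401,219) and (410,212). The close crop shows the red handle with its steel collar in the block's end hole, so that is the one I'll take. The plate's hole also shows at top (260,213), which corresponds to an arm angle of about 0.8 rad.

```bash
cat >> h.py <<'E'
def Q(deg):
    a=np.deg2rad(deg)/2;return np.array([0,np.cos(a),np.sin(a),0])
E
python3 - <<'E'
from bench import *
from h import *
import cv2,pickle
x,y=.4805,-.413
move_to([x,y,.19],Q(35))
move_l([x,y,.0715],speed=.12)
close(); s=state();print(s["finger_gap"],s["ft_force"],s["ee_pos"],s["joint_pos"])
im=get_image("top");im2=get_image("scene")
cv2.imwrite("pics/s1.png",im2["frame"])
move_l([x,y,.16],speed=.08)
s=state();print(s["time"],s["finger_gap"],s["ft_force"],s["ee_pos"])
im2=get_image("scene");cv2.imwrite("pics/s2.png",cv2.resize(im2["frame"][220:400,120:360],None,fx=3.3,fy=3.3))
E
```

```text
0.021813744474181933 [ 0.09081432 -0.59834059 -0.372944  ] [ 0.48054988 -0.41306526  0.07149525] [-7.63685776e-01  2.06632736e-01  1.38593347e+00 -3.22010315e-05
  1.54883476e+00  1.96248236e-01]
4.9333 0.02153706314485013 [-0.29482136 -0.27878234 -0.80917098] [ 0.48025204 -0.41277069  0.15904833]
```

View pics/s2.png

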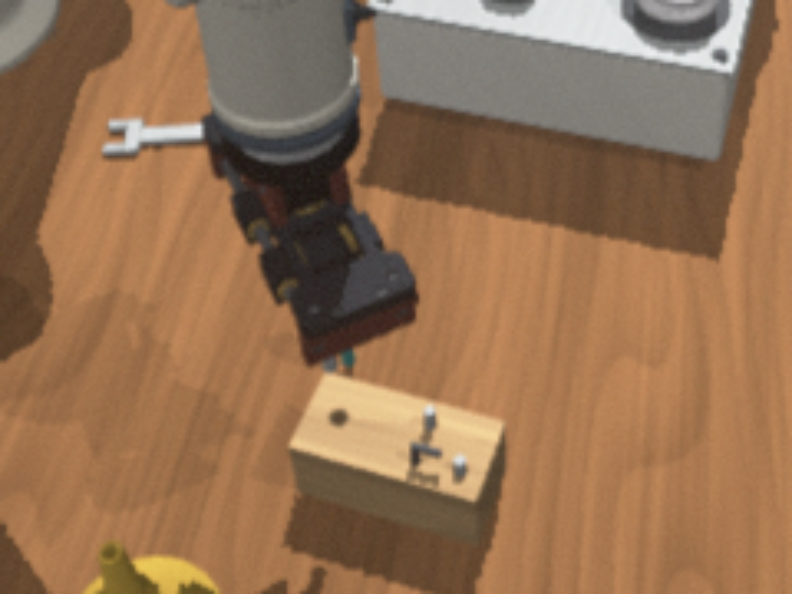

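Red pin is gripped (gap 21.5 mm) and out of the block: the empty hole shows at crop (339,416), and the steel tip under the jaws at (330,365). Next I carry it over the eye.

```bash
python3 - <<'E'
from bench import *
from h import *
import cv2,pickle
im2=get_image("scene")
print("hole S",atz(im2,222.3,345.7,.055))
move_l([.4805,-.413,.24],speed=.15)
move_to([.60,-.12,.24],Q(65))
im=get_image("top");cv2.imwrite("pics/t3.png",im["frame"])
move_l([.6125,.034,.222],speed=.12)
hold(.2)
s=state();print(s["time"],s["finger_gap"],s["ee_pos"],s["joint_pos"])
im2=get_image("scene");im=get_image("top");pickle.dump((im2,im),open("im3.pkl","wb"))
cv2.imwrite("pics/s3.png",cv2.resize(im2["frame"][130:238,225:370],None,fx=5.5,fy=5.5,interpolation=cv2.INTER_CUBIC))
E
```

```text
hole S [ 0.48244649 -0.41191796  0.055     ]
8.625 0.02174951758347956 [0.61254595 0.0334414  0.22210524] [-8.67695729e-04  1.25908116e-01  1.20848717e+00 -8.16863114e-05
  1.80700352e+00  4.36305563e-01]
```

View pics/s3.png

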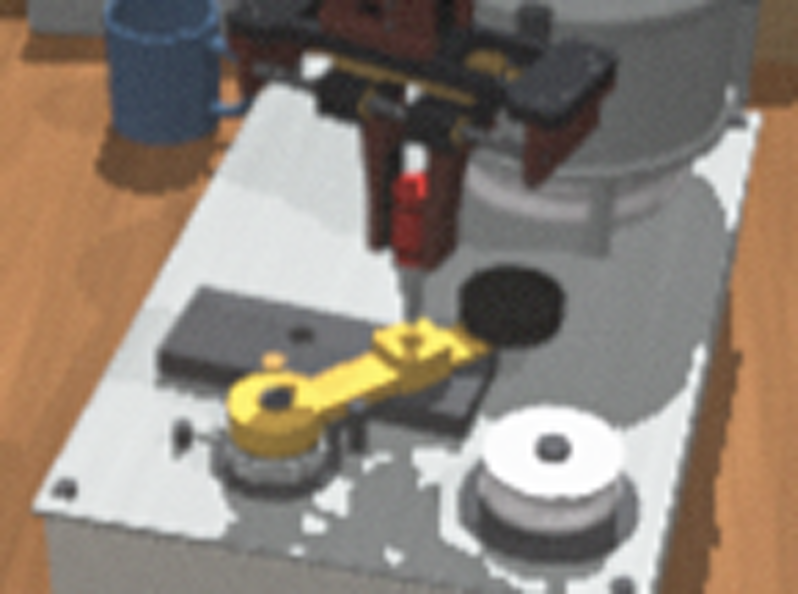

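View pics/t3.png

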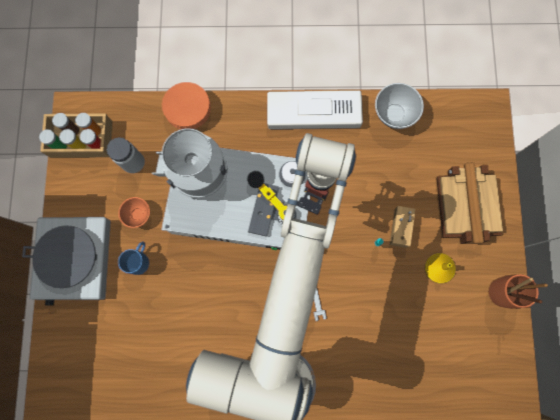

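```bash
python3 - <<'E'
from h import *
import pickle,cv2
a,b=pickle.load(open("im3.pkl","rb"))
sm=lambda p:(p-np.array([225,130])+.4)*5.5
for n,p in(("tip",(.6125,.0334,.169)),("tip z159",(.6125,.0334,.159)),("coll",(.6125,.0334,.2075)),("top",(.6125,.0334,.2535))):print(n,sm(proj(a,p)))
c=a["frame"][155:205,280:320];cv2.imwrite("pics/s3b.png",cv2.resize(c,None,fx=12,fy=12,interpolation=cv2.INTER_CUBIC))
E
```

```text
tip [409.39536225 326.58429553]
tip z159 [408.92761667 342.31635143]
coll [411.24306954 264.43889849]
top [413.5533996  186.73374504]
```

View pics/s3b.png

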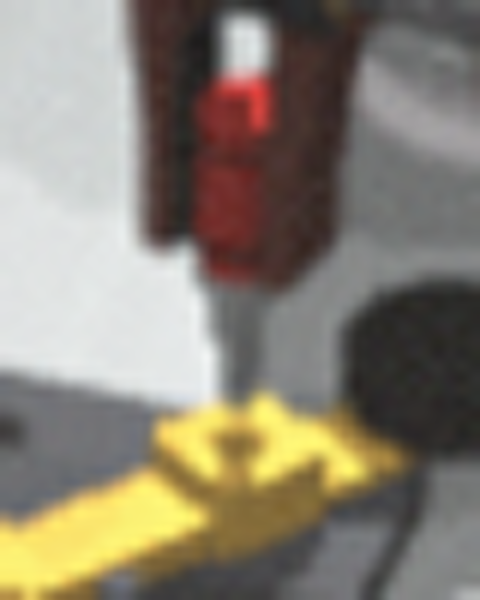

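Pin tip at crop (240,402) sits over the eye at (240,447), so they line up laterally to within about 1–2 mm. I'll lower it in small force-guarded steps.

```bash
python3 - <<'E'
from bench import *
from h import *
import cv2
x,y=.6125,.034
z=.222
while z>.1925:
    z-=.002 if z>.214 else .0015
    move_l([x,y,z],speed=.05)
    s=state();f=s["ft_force"];print(round(z,4),np.round(s["ee_pos"],4),np.round(f,1))
    if f[2]>6 or np.hypot(f[0],f[1])>8:break
print(s["time"])
im2=get_image("scene")
cv2.imwrite("pics/s4.png",cv2.resize(im2["frame"][155:205,280:320],None,fx=12,fy=12,interpolation=cv2.INTER_CUBIC))
E
```

```text
0.22 [0.6124 0.034  0.2197] [-0.6 -0.8 -0.9]
0.218 [0.6124 0.034  0.2178] [ 0.1  0.2 -0.5]
0.216 [0.6124 0.034  0.2158] [ 0.4  0.8 -1. ]
0.214 [0.6124 0.034  0.2138] [ 0.5 -0.4 -1.2]
0.2125 [0.6124 0.034  0.2124] [-0.3  0.6 -1.1]
0.211 [0.6124 0.034  0.2108] [-0.3  0.1 -1.1]
0.2095 [0.6124 0.034  0.2093] [ 0.3 -0.3 -0.3]
0.208 [0.6124 0.034  0.2078] [-1.  -0.3 -0.3]
0.2065 [0.6125 0.034  0.2063] [-0.4 -0.1 -1. ]
0.205 [0.6125 0.034  0.2048] [ 0.4  0.  -0.5]
0.2035 [0.6124 0.034  0.2033] [ 0.1  0.3 -0.7]
0.202 [0.6125 0.034  0.2018] [-0.4  0.   0.2]
0.2005 [0.6124 0.034  0.2003] [ 0.1 -0.1 -0.5]
0.199 [0.6124 0.034  0.1988] [ 0.1 -0.5 -0.2]
0.1975 [0.6124 0.034  0.1973] [ 0.6  0.5 -0.8]
0.196 [0.6125 0.034  0.1958] [-0.1 -0.5  0.1]
0.1945 [0.6124 0.034  0.1943] [-0.4 -0.3 -0.9]
0.193 [0.6124 0.034  0.1928] [ 0.3 -0.7 -1.2]
0.1915 [0.6124 0.034  0.1913] [-1.  -0.  -0.7]
13.475
```

View pics/s4.png

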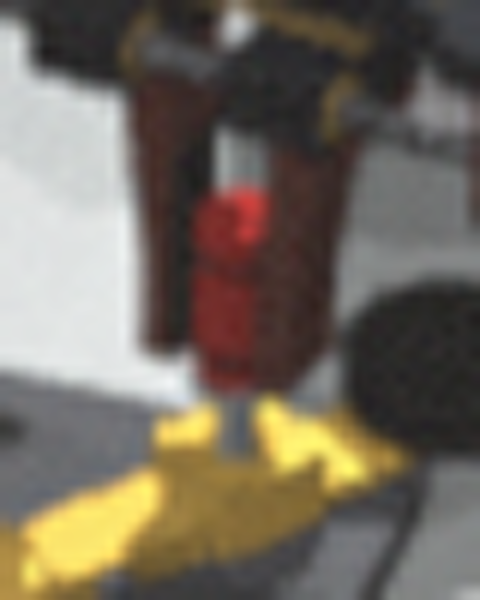

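The shank is in the eye: it enters at crop (235,430) with no contact force. I'll touch the plate, then lift slightly, draw back and feel for the hole.

```bash
python3 - <<'E'
from bench import *
from h import *
def F(): 
    hold(.03); return state()
x,y=.6125,.034; z=.1915
piv=np.array([.5487,-.0222]);a0=np.deg2rad(41.35)
P=lambda th,z:[piv[0]+.085*np.cos(a0+th),piv[1]+.085*np.sin(a0+th),z]
while z>.183:
    z-=.0007
    move_l([x,y,z],speed=.05);s=F();f=s["ft_force"]
    print(round(z,4),round(s["ee_pos"][2],4),np.round(f,1))
    if f[2]>2.5:break
zc=z;print("contact",zc,s["time"])
zl=zc+.002
move_l([x,y,zl],speed=.05)
for th in np.arange(.1,.61,.1):
    move_l(P(th,zl),speed=.06);s=F();print(round(th,2),np.round(s["ee_pos"],4),np.round(s["ft_force"],1))
    if np.hypot(*s["ft_force"][:2])>18: print("high");break
print(s["time"],s["finger_gap"])
E
```

```text
0.1908 0.1908 [-0.4  0.2 -0.2]
0.1901 0.1901 [-0.1 -0.  -0.8]
0.1894 0.1893 [ 0.5  0.5 -0.4]
0.1887 0.1889 [-0.5  0.4 -0.2]
0.188 0.1888 [-1.6 -0.3  4.1]
contact 0.18799999999999997 14.9417
0.1 [0.6067 0.04   0.1896] [ 2.7 -0.7 -3. ]
0.2 [0.6003 0.0455 0.19  ] [ 2.5 -0.4 -1.2]
0.3 [0.5933 0.0502 0.1902] [ 2.9 -1.5 -0.4]
0.4 [0.5859 0.0542 0.1903] [ 2.7 -1.3  0.5]
0.5 [0.5781 0.0575 0.1903] [ 3.2 -1.2  0.7]
0.6 [0.57   0.06   0.1903] [ 3.1 -2.1  1. ]
17.1417 0.0218247742618992
```

```bash
python3 - <<'E'
from bench import *
from h import *
def F(): 
    hold(.03); return state()
piv=np.array([.5487,-.0222]);a0=np.deg2rad(41.35)
P=lambda th,z:[piv[0]+.085*np.cos(a0+th),piv[1]+.085*np.sin(a0+th),z]
zp=.187
move_l(P(.6,zp),speed=.04);s=F();print(np.round(s["ee_pos"],4),np.round(s["ft_force"],1))
z0=s["ee_pos"][2]
th=.6
while th<.99:
    th+=.03 if th<.69 else .0125
    move_l(P(th,zp),speed=.04);s=F();print(round(th,3),np.round(s["ee_pos"],4),np.round(s["ft_force"],1))
    if s["ee_pos"][2]<z0-.0009: print("drop");break
    if s["ft_force"][2]>30 or np.hypot(*s["ft_force"][:2])>20: print("high");break
print(s["time"],s["finger_gap"])
E
```

```text
[0.5704 0.0602 0.1886] [ 2.3 -1.7  8. ]
0.63 [0.5687 0.0606 0.1886] [ 5.9 -2.3  6.9]
0.66 [0.5664 0.0609 0.1887] [ 7.  -3.1  5. ]
0.69 [0.564  0.0613 0.1887] [ 7.5 -2.7  5.9]
0.703 [0.5631 0.0614 0.1887] [ 8.4 -3.1  5. ]
0.715 [0.5621 0.0615 0.1887] [ 8.  -4.2  5.2]
0.727 [0.5611 0.0617 0.1887] [ 9.1 -3.6  6. ]
0.74 [0.56   0.0618 0.1887] [ 8.4 -3.9  5. ]
0.752 [0.5589 0.0619 0.1886] [ 6.5 -2.9  5.5]
0.765 [0.5576 0.0621 0.1886] [ 6.7 -3.   5.3]
0.777 [0.5557 0.0626 0.1877] [ 4.4 -2.4  3.9]
drop
20.2583 0.02130971356861156
```

The tip starts to drop at about 0.777 rad, close to the camera estimate of 0.81. I'll ease forward with light pressure, then press down.

```bash
python3 - <<'E'
from bench import *
from h import *
def F(): 
    hold(.03); return state()
piv=np.array([.5487,-.0222]);a0=np.deg2rad(41.35)
P=lambda th,z:[piv[0]+.085*np.cos(a0+th),piv[1]+.085*np.sin(a0+th),z]
th=.777
for dth,z in((.01,.1865),(.01,.1862),(.01,.186),(.01,.1855)):
    th+=dth
    move_l(P(th,z),speed=.04);s=F();print(round(th,3),z,np.round(s["ee_pos"],4),np.round(s["ft_force"],1))
    if s["ft_force"][0]>9 : break
print(s["time"],s["finger_gap"])
E
```

```text
0.787 0.1865 [0.5547 0.0628 0.1869] [ 5.2 -0.7  2. ]
0.797 0.1862 [0.5538 0.0629 0.1865] [ 4.6 -0.4  3.1]
0.807 0.186 [0.5529 0.0629 0.1863] [ 5.1 -1.4  2.2]
0.817 0.1855 [0.552  0.0629 0.1858] [ 6.  -1.5  3. ]
21.3917 0.021625471491322233
```

```bash
python3 - <<'E'
from bench import *
from h import *
import cv2
def F(): 
    hold(.03); return state()
piv=np.array([.5487,-.0222]);a0=np.deg2rad(41.35)
P=lambda th,z:[piv[0]+.085*np.cos(a0+th),piv[1]+.085*np.sin(a0+th),z]
z=.1855;th=.812
while z>.171:
    z-=.001
    move_l(P(th,z),speed=.04);s=F();f=s["ft_force"];print(round(z,4),np.round(s["ee_pos"],4),np.round(f,1))
    if f[2]>22 or np.hypot(f[0],f[1])>20: print("stop");break
print(s["time"],s["finger_gap"])
im2=get_image("scene")
cv2.imwrite("pics/s5.png",cv2.resize(im2["frame"][150:210,260:330],None,fx=9,fy=9,interpolation=cv2.INTER_CUBIC))
E
```

```text
0.1845 [0.5523 0.0629 0.1844] [ 4.8 -0.9  2.3]
0.1835 [0.5522 0.0629 0.1833] [ 4.1 -1.1  0.6]
0.1825 [0.5521 0.0629 0.1823] [ 5.4 -1.2  1.2]
0.1815 [0.552  0.0629 0.1812] [ 5.1 -0.4  1.9]
0.1805 [0.5519 0.0629 0.1801] [ 5.  -0.5  2.1]
0.1795 [0.5519 0.0629 0.1792] [ 4.6 -1.3  2. ]
0.1785 [0.5519 0.0628 0.1781] [ 5.2 -0.7  2. ]
0.1775 [0.5518 0.0628 0.1771] [5.1 0.1 1.9]
0.1765 [0.5518 0.0628 0.1761] [ 4.8 -0.7  2.8]
0.1755 [0.5519 0.0628 0.1754] [ 5.6 -0.4  4.1]
0.1745 [0.5522 0.0628 0.1754] [5.3 0.2 5.2]
0.1735 [0.5525 0.0628 0.1754] [4.  0.8 9.5]
0.1725 [0.5528 0.0629 0.1754] [ 3.8  1.3 11.5]
0.1715 [0.5531 0.0629 0.1754] [ 4.5 -0.5 14.8]
0.1705 [0.5535 0.0628 0.1753] [ 3.7 -1.4 17.6]
25.6417 0.021919843034681617
```

View pics/s5.png

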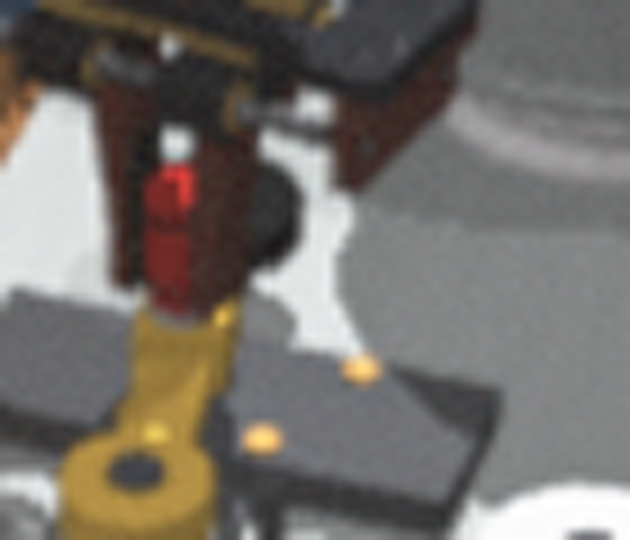

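The press stopped firmly at TCP z 0.1754, against 0.1752 predicted for home, and the collar sits on the eye at crop (178,315). I'll relax the load, let go and lift clear.

```bash
python3 - <<'E'
from bench import *
from h import *
import cv2,pickle
move_l([.5535,.0625,.1752],speed=.03);hold(.1);s=state();print(np.round(s["ee_pos"],4),np.round(s["ft_force"],1))
gripper_open();s=state();print(np.round(s["ft_force"],1),s["finger_gap"],s["time"])
p=s["ee_pos"];move_l([p[0],p[1],.29],speed=.1)
move_l([.45,-.20,.30],speed=.2)
hold(.2);s=state();print(np.round(s["ft_force"],1),s["time"])
im2=get_image("scene");im=get_image("top");pickle.dump((im2,im),open("im6.pkl","wb"))
cv2.imwrite("pics/s6.png",cv2.resize(im2["frame"][130:238,225:370],None,fx=5.5,fy=5.5,interpolation=cv2.INTER_CUBIC))
cv2.imwrite("pics/s6f.png",im2["frame"])
cv2.imwrite("pics/t6.png",im["frame"])
E
```

```text
[0.5536 0.0626 0.1754] [ 5.1 -0.   5.5]
[-0.7 -0.7 -0.5] 0.08774606621527771 27.2167
[ 0.6  0.8 -0.1] 30.275
```

View pics/s6.png

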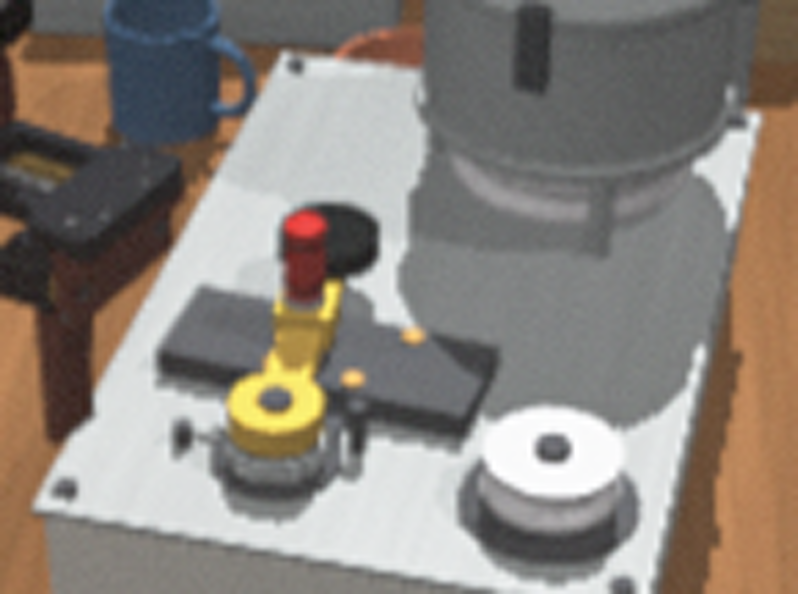

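View pics/t6.png

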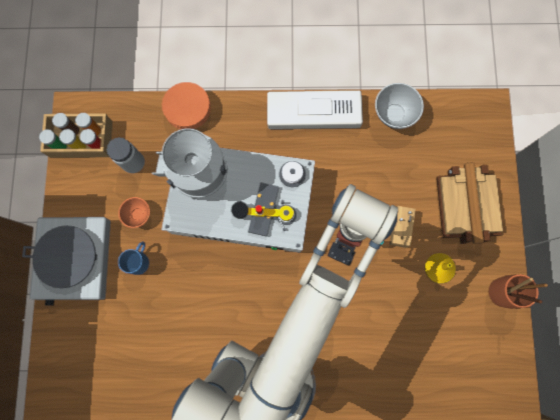

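The pin stands upright in the eye (handle top at crop (305,222)), its collar is down on the yellow block at (303,298), and the arm is held back. The mug, dish and funnel are unmoved. One numeric check of the height, then I hand it in.

```bash
python3 - <<'E'
from bench import *
from h import *
import pickle
a,b=pickle.load(open("im6.pkl","rb"))
sm=lambda p:(p-np.array([225,130])+.4)*5.5
for z in(.207,.2205):print(z,sm(proj(a,(.5545,.0645,z))),proj(b,(.5535,.0625,z)))
print("S top",atz(a,305/5.5+225-.4,224/5.5+130-.4,.207))
f=b["frame"].astype(int);m=(f[...,2]>170)&(f[...,1]<70)&(f[...,0]<70);v,u=np.nonzero(m[195:225,245:275]);print(u.mean()+245,v.mean()+195,"T top",atz(b,u.mean()+245,v.mean()+195,.207))
job_done();print(state()["time"])
E
```

```text
0.207 [303.34968849 223.83667501] [258.32229133 207.40701628]
0.2205 [303.23130156 201.72182906] [258.03070758 206.52040985]
S top [0.55535962 0.06444175 0.207     ]
258.39285714285717 208.14285714285714 T top [0.55115556 0.06226038 0.207     ]
the job is handed in; nothing more can be done
the job is handed in; nothing more can be done
```

I put the red pin through the eye, drew the tension arm back and felt the hole at about 0.78–0.81 rad. I then pressed the pin home, let go, lifted clear and handed the job in. `job_done()` gives no verdict, so the result below rests on my own checks.

**Forces:** the pin slid on the plate with about 5–8 N down. The final press reached about 18 N, with the collar seated on the eye.

**Last checks:**
- **Depth:** the press stopped hard at a tool height of 175.4 mm, against 175.2 mm expected for fully home. In the scene picture the handle top matches the home height of 207 mm, not the 220.5 mm it would show resting on the plate.
- **Holding:** after letting go, the pin stood upright and the arm stayed back. By my frame estimate that is about 0.8 rad. The tool force was near zero, at most about 1 N.
- **Other items:** the mug, dish, funnel and turquoise pin looked unmoved; I did not measure them.
- **Time:** about 30 s of the 54 s had passed when I took the last pictures.

**Disagreement:** the two cameras differ by about 2–5 mm in position, so I averaged them. It did not get in the way of the fits.

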